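# Nudge a stone-setter's carrier plate onto its two locating pins

## Task

On the bench an aluminium carrier plate with a clamp block lies loosely on the loading shelf of a pin fixture. Using only gentle pushes with the fingertips, slide the plate until its two holes drop over the fixture's two pins and it sits down flat; do not lift the plate or squeeze it in the gripper. Leave the jar, the wooden cone and the black ring where they stand.

Things in the scene. Friction and masses are not known exactly. Their poses are not given: they have to be found in the camera images.
- plate: Loose aluminium carrier plate, 0.3 to 0.65 kg, 100 mm (its x) by 110 mm (y) by 8 mm thick. Origin: centre of its underside, z up. Two 11 mm through holes at x -35 and +35 mm, both y +5 mm. Centre of mass near (0, -21) mm. It starts flat on the loading shelf, its +y end (nose) towards the pins, 9 to 26 mm off the fence, up to 0.12 rad askew, 40 to 90 mm short of the seat in y.
- block (a point): Middle of the flat rear (-y) face of the steel clamp block on the plate's tail, at (0, -55, 18) mm in the plate's axes, flush with the plate's tail edge. Block: 60 mm (x) by 30 mm (y, from -55 to -25), 20 mm high on the plate; with the brass blank and jaws on it, it reaches 32 mm above the plate's underside.
- seat (a point): Point on the fixed steel fixture where the plate's origin lies, axes alike, when seated: on the bed, 12 mm above the bench. In its axes two 8 mm brass pins with tapered tips, 6.5 mm high, stand at x -35 and +35, both y +5 mm. The bed spans x -100 to +70, y -160 to +65 mm; its -x side and both ends are open. The seated plate has 1.5 mm play each way on the pins, which stop it.
- shelf (a point): Fixture's axes; middle of the +y edge of the raised loading shelf, at (0, -58, 7) mm from the seat: top 19 mm above the bench, 0.5 mm above the pin tips. The shelf reaches 102 mm towards -y from here, and x -100 to +50.8 mm. Slid in +y the plate rides level from shelf over pin tips; its tail leaves the shelf 3 mm short of the seat, then the holes drop over the pins.
- fence (a point): Fixture's axes; point on the top edge of the fence's guiding face, which looks to -x, runs parallel to y along the whole fixture and lies at x +50.8 mm from the seat, its top 18 mm above the bed (11 mm above the shelf). A plate with its +x edge along the fence is 0.8 mm off the pins' centre, within the holes' play, so it can be slid along the fence in +y onto the pins.
- jar: Bystander: jar 44 mm across, 50 mm high, on the bench beyond the fence. Origin: centre of its underside.
- cone: Bystander: wooden ring cone, foot 44 mm across, 55 mm high, on the bench beyond the fence. Origin: centre of its underside.
- bezel: Bystander: black loupe ring 48 mm across, 18 mm high, on the bench past the fixture's +y end. Origin: centre of its underside.
Not all that is in view belongs to the job. What is meant by the plate is not blue, orange or purple, and is the larger of those in its own colour.

How it is judged:
By the outcome, as a careful person would: the job done as asked, in the order asked, and still so for the second after the job is handed in, with the robot touching nothing.
It also fails if it takes over 67 s, if anything falls off the work surface, if the arm or the gripper's body presses on something with over 40 N, if the wrist force passes 120 N, or if a joint passes its speed limit or range.

## Robot

A 6-joint arm with a two-finger parallel gripper is mounted at the origin on the work surface. World frame = base frame: x ahead of the robot, y to its left, z up, the work surface at z = 0. Lengths are in m, angles in degrees, forces in N, time in s.
With the tool pointing down it reaches from about 0.3 to 1 m from the base axis. Payload 5.1 kg.
Tool frame: the origin (TCP) lies at the very end of the fingers, on their centre line; the grasp point (between the pads) lies 19 mm behind it; z points along the fingers, y is the line along which they close (so a half turn about z gives the same grasp; the last joint's range is limited). The gripper opens to 95 mm and grips with 3 to 60 N. Pads are 20 mm wide; open, the fingers measure 119 mm over their backs; the gripper's body (75 mm by 180 mm) begins 59 mm behind the grasp point.
Start: joints at [-74.404, 7.093, 94.555, -0, 78.352, -4.733], TCP at [0.226, -0.61, 0.215] pointing down, gripper open.
Joint ranges: [-149.61, 149.61], [-58.7, 133.49], [1.44, 155.28], [-77.14, 257.14], [18.33, 153.61], [-166.67, 166.67]. Speed limits (degrees/s): [147.25, 147.25, 180, 180, 180, 180].

## Interface

Orientations are given as a 3x3 rotation matrix whose columns are the frame's x, y, z axes.
In Python, from plant import arm gives the robot as it stands.
- The arm moves only by the tool jog_arm, never from a script. Its argument "increments" is a list of rows, each a list of 7 numbers: the turn, a rotation vector about the world's x, y, z normalised to -1 to 1, where 1 is 45 degrees, then the shift along the world's x, y, z normalised to -1 to 1, where 1 is 150 mm, then the gripper command: -1 is fully open, 1 is shut, values between are in proportion. A call has 1 to 20 rows; each row is the pose to reach, as a shift and turn from the pose commanded when the call began; what a row does not reach only later rows make up. A row lasts 1/12 s, in which the tool goes at most 41.7 mm and 7.16 degrees, less where a joint would pass 70% of its speed; a pose out of reach is approached as far as the arm can. A call with a number of a shift or a turn outside -1 to 1 is refused whole. A call with a gripper value outside its range is refused whole. The fingers move at their own pace and stop on an object; "squeeze" is the grip in N (left out, the last holds). Time passes only in rows, so rows that repeat a pose let the fingers close. It gives the time, the measured TCP pose, the force, the opening and the grip force at its end, in the units of the state.
- arm.get_state(): the state, without advancing time (a new reading comes with each control period).
- arm.snapshot(name): name is "scene" or "top"; returns the picture (400x640x3 uint8, red, green, blue); there is no depth.
- arm.camera_info(name): a dict with "intrinsics" (3x3 intrinsics, pixels), "extrinsics" (4x4, takes a point from camera to world coordinates). Camera axes: x right, y up, looking along -z (the intrinsics and any distortion apply to the point x, -y, -z); pixel columns grow to the right and rows downward; lengths in m; the calibration is good to about 2 mm. A picture is of the moment at which its call begins. camera_info takes no time and is no camera call.
- arm.close_job(): hands the job in; it is judged then, once.
Trained networks look in the newest picture that a camera, given by its name, has taken for a name from the list of things; names that differ only in an ending like _2 or _b are one class to them, and where a whole thing is asked for, a point or a joint stands for the part that bears it (a point fixed in the world has none). Each returns a list of dicts, best first, with "confidence" (0 to 1); they miss things now and then, are a little off and sometimes report something else, mostly with a low value. They report only what shows in the picture. A call takes as long as a camera call. They do not tell look-alikes from the thing itself.
- arm.recognise(camera, name): "xyz" ([x, y, z] in m, in world coordinates, good to about 4 mm: the middle of the surface that is visible of it).
- arm.spot_point(camera, name): "xyz" ([x, y, z] in m, in world coordinates, good to about 4 mm: a listed point, or the origin of a listed thing).
The state is a dict: "clock": time; "q": joint angles; "joint_vel": joint speeds; "joint_torque": joint torques, N m; "ee_pos": TCP position; "eef_rot": TCP orientation; "contact_force": force on the tool from outside, world axes, zero at the start; "torque": the same for the moment, N m; "width": finger opening in m; "finger_force": force on a finger pad.
Only numpy, scipy, OpenCV 4.12 (cv2) and the standard library are available. Lean on these libraries where they do the work, as an engineer would, in place of code of your own. Each camera call takes 0.05 s, during which the arm holds its last target. There are 200 camera calls.

## Working session

There is one attempt and no reset: what is moved stays moved. The work goes in short steps, Python scripts to look and compute and a tool call to move; the robot and the scene stay as the last step left them, time stands still between calls to the robot, and variables do not carry over. Pictures are saved under pics/ and viewed, at most 10 in all, crops included, and the job is handed in when it is done.

Besides the shell and the picture viewer there is one more tool, called after "Request:" as name(argument=value, ...) on one line, values as JSON. jog_arm: Moves the arm, as the interface text tells. Scaled input: -1 to 1 covers 150 mm each way for a shift and 45 degrees each way for a turn. Its arguments: {"type":"object","properties":{"increments":{"type":"array"},"squeeze":{"type":"number"}},"required":["increments"]}

```bash
mkdir -p pics; ls; cat > h.py <<'E'
from plant import arm
import numpy as np, cv2
def snap(cam,name):
    im=arm.snapshot(cam); cv2.imwrite(f'pics/{name}.png',im[:,:,::-1]); return im
def cam(c):
    i=arm.camera_info(c); return np.array(i['intrinsics']),np.array(i['extrinsics'])
def proj(c,P):
    K,E=cam(c); p=(np.linalg.inv(E)@np.c_[np.atleast_2d(P),np.ones(len(np.atleast_2d(P)))].T)[:3]
    u=K@np.array([p[0],-p[1],-p[2]]); return (u[:2]/u[2]).T
def back(c,uv,z):
    K,E=cam(c); uv=np.atleast_2d(uv); d=np.linalg.inv(K)@np.c_[uv,np.ones(len(uv))].T
    d=E[:3,:3]@np.array([d[0],-d[1],-d[2]]); o=E[:3,3:]
    return (o+d*(z-o[2])/d[2]).T
E
python3 - <<'E'
from h import *
for c in ('top','scene'):
    im=snap(c,c+'0'); i=arm.camera_info(c); print(c,i.keys(),np.round(i['extrinsics'],3).tolist(),np.round(i['intrinsics'],1).tolist())
    for n in 'plate block seat shelf fence jar cone bezel'.split():
        r=arm.spot_point(c,n)
        for d in r[:3]: print(n,np.round(d['xyz'],4),round(d['confidence'],2),proj(c,d['xyz']).round(0).tolist())
print(arm.get_state())
E
```

```text
pics
top dict_keys(['intrinsics', 'extrinsics']) [[-0.094, 0.962, -0.256, 0.355], [-0.996, -0.093, 0.018, 0.026], [-0.007, 0.256, 0.967, 0.904], [0.0, 0.0, 0.0, 1.0]] [[438.6, 0.0, 316.9], [0.0, 438.6, 205.6], [0.0, 0.0, 1.0]]
plate [ 0.7111 -0.1329 -0.0008] 0.93 [[376.0, 149.0]]
plate [ 0.3217 -0.1646 -0.0009] 0.85 [[417.0, 330.0]]
plate [0.8139 0.0342 0.001 ] 0.77 [[297.0, 113.0]]
block [ 0.5411 -0.2253  0.0173] 0.97 [[432.0, 217.0]]
block [0.8666 0.043  0.0176] 0.97 [[291.0, 88.0]]
block [ 0.3034 -0.1275  0.0156] 0.95 [[402.0, 342.0]]
seat [0.5186 0.0726 0.0116] 0.89 [[290.0, 242.0]]
shelf [0.5352 0.0167 0.0207] 0.75 [[316.0, 231.0]]
fence [0.5752 0.0849 0.0299] 0.8 [[281.0, 214.0]]
fence [ 0.5191 -0.002   0.0155] 0.27 [[326.0, 238.0]]
jar [ 0.659   0.032  -0.0033] 0.8 [[304.0, 178.0]]
cone [0.6242 0.1291 0.0007] 0.66 [[260.0, 197.0]]
bezel [4.332e-01 2.081e-01 4.000e-04] 0.73 [[227.0, 291.0]]
scene dict_keys(['intrinsics', 'extrinsics']) [[-0.772, -0.345, 0.533, 0.957], [0.635, -0.413, 0.653, 0.524], [-0.005, 0.843, 0.538, 0.476], [0.0, 0.0, 0.0, 1.0]] [[391.3, 0.0, 314.1], [0.0,
[... 871 characters left out ...]
 7.83519970e+01, -4.73397616e+00]), 'joint_vel': array([ 0.0007545 ,  0.04688909, -0.12175547,  0.05777311,  0.03317815,
        0.1243058 ]), 'joint_torque': array([-8.00713115e-04, -4.17587578e+01, -3.60233402e+01,  7.73521978e-02,
        4.28236288e-02, -1.64613675e-05]), 'ee_pos': array([ 0.22576103, -0.60952687,  0.21468614]), 'eef_rot': array([[ 9.37717439e-01,  3.47398912e-01, -1.03151798e-06],
       [ 3.47398911e-01, -9.37717439e-01, -4.12964292e-05],
       [-1.53136070e-05,  3.83660336e-05, -9.99999999e-01]]), 'contact_force': array([-0.18350132,  0.08261948,  0.09010125]), 'torque': array([-0.02473704, -0.0417971 , -0.00677268]), 'finger_force': 0.0, 'width': 0.0949964961632145}
```

View pics/top0.png

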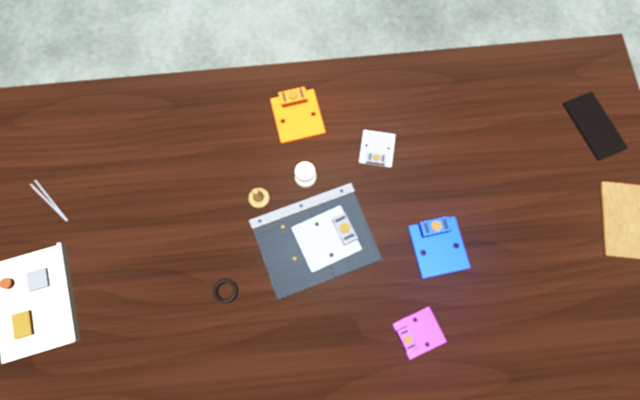

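View pics/scene0.png

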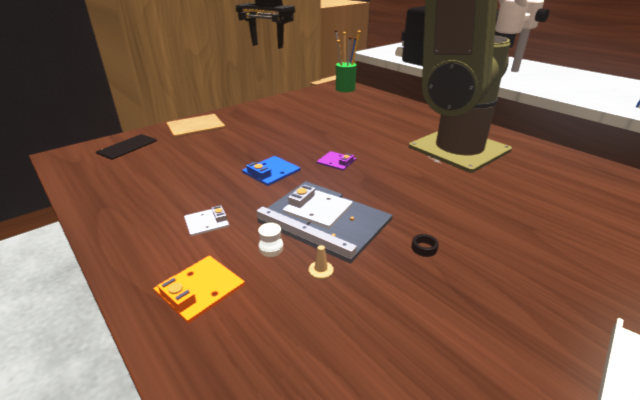

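The candidates are plates at top pixels (327,238) white on the fixture, (377,149) small white, (298,115) orange, (439,247) blue and (419,333) purple. The larger white one, on the fixture at (327,238), fits. I'll confirm it in a crop.

```bash
python3 - <<'E'
from h import *
im=np.mean([arm.snapshot('top').astype(float) for _ in range(4)],0).astype(np.uint8)
cv2.imwrite('pics/c1.png',cv2.resize(im[178:303,240:390,::-1],None,fx=5,fy=5,interpolation=cv2.INTER_CUBIC)[:600])
E
```

```text
(no output)
```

View pics/c1.png

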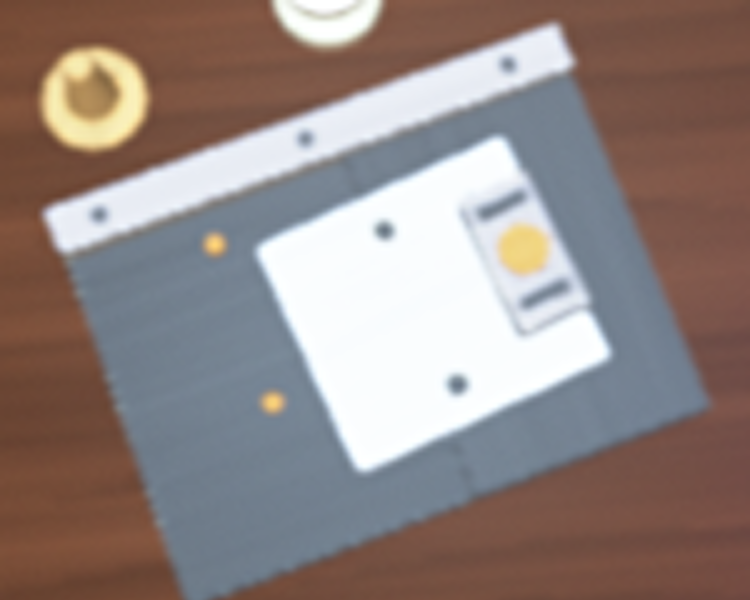

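The crop confirms it: a large white plate with two holes at (385,231) and (457,385), its block at the tail (525,255), and its nose towards the pins at (214,244) and (273,402). The fence edge runs from (67,253) to (575,67).

```bash
cat > m.py <<'E'
from h import *
f=lambda a:np.array(a)/5.+[240-.4,178-.4]
def fixture():
    p=back('top',f([(214,244),(273,402)]),.018); fe=back('top',f([(67,253),(575,67)]),.030)
    y=fe[0]-fe[1]; print('fence ang',np.degrees(np.arctan2(y[1],y[0])),np.linalg.norm(y))
    x=p[0]-p[1]; print('pin d',np.linalg.norm(x),'ang+90',np.degrees(np.arctan2(x[1],x[0]))+90)
    return p,fe
if __name__=='__main__':
    p,fe=fixture()
    y=fe[0]-fe[1]; y=y[:2]/np.linalg.norm(y[:2]); x=np.array([y[1],-y[0]])
    S=p.mean(0)[:2]-.005*y
    print('seat',S,'x',x,'y',y,'fence x',(fe[:,:2]-S)@x)
    h=back('top',f([(385,231),(457,385)]),.027)[:,:2]; c=back('top',f([(258,245),(503,135),(611,353),(362,473)]),.027)[:,:2]
    F=np.c_[x,y]
    print('holes',((h-S)@F*1e3).round(1),'corners',((c-S)@F*1e3).round(1))
    d=h[0]-h[1]; print('hole d',np.linalg.norm(d),'plate ang rel',np.degrees(np.arctan2(d@y,d@x)))
E
python3 m.py
```

```text
fence ang 105.26806927639461 0.22276247424989018
pin d 0.07015286380612741 ang+90 105.69413913575053
seat [0.51935561 0.07097492] x [0.96470432 0.26333546] y [-0.26333546  0.96470432] fence x [0.0499724 0.0499724]
holes [[ 13.3 -62.1]
 [-56.2 -66.8]] corners [[  26.2  -11.5]
 [  34.  -122.1]
 [ -66.  -129.5]
 [ -75.6  -18.8]]
hole d 0.06963960822590726 plate ang rel 3.8853305703843595
```

Request:
jog_arm(increments=[[0,0,-0.111,0.09,0.24,0,1],[0,0,-0.111,0.18,0.48,0,1],[0,0,-0.111,0.27,0.72,0,1],[0,0,-0.111,0.366,0.953,0,1],[0,0,-0.111,0.366,0.953,0,1]], squeeze=5)

```text
clock: 1.52
ee_pos: [0.2824, -0.4617, 0.2143]
eef_rot: [[0.963, 0.268, 0.001], [0.268, -0.963, 0.003], [0.001, -0.002, -1.0]]
contact_force: [0.3, -0.9, -0.8]
width: 0.0672
finger_force: 0.0
```

Request:
jog_arm(increments=[[0,0,0,0.09,0.24,0,1],[0,0,0,0.18,0.48,0,1],[0,0,0,0.27,0.72,0,1],[0,0,0,0.366,0.953,0,1],[0,0,0,0.366,0.953,0,1]])

```text
clock: 1.93
ee_pos: [0.3372, -0.3194, 0.2148]
eef_rot: [[0.963, 0.269, 0.001], [0.269, -0.963, 0.001], [0.002, -0.001, -1.0]]
contact_force: [-0.0, -0.6, -0.3]
width: 0.034
finger_force: 0.0
```

Request:
jog_arm(increments=[[0,0,0,0.09,0.24,0,1],[0,0,0,0.18,0.48,0,1],[0,0,0,0.27,0.72,0,1],[0,0,0,0.366,0.953,0,1],[0,0,0,0.366,0.953,0,1]])

```text
clock: 2.35
ee_pos: [0.3922, -0.1766, 0.215]
eef_rot: [[0.963, 0.271, 0.002], [0.271, -0.963, 0.001], [0.002, -0.001, -1.0]]
contact_force: [-0.3, -0.5, 0.1]
width: 0.0022
finger_force: 0.0
```

Request:
jog_arm(increments=[[0,0,0,0.09,0.24,-0.1,1],[0,0,0,0.18,0.48,-0.3,1],[0,0,0,0.27,0.72,-0.6,1],[0,0,0,0.366,0.953,-0.8,1],[0,0,0,0.366,0.953,-0.8,1],[0,0,0,0.366,0.953,-0.8,1]])

```text
clock: 2.85
ee_pos: [0.443, -0.0352, 0.0897]
eef_rot: [[0.963, 0.268, -0.008], [0.268, -0.964, 0.002], [-0.007, -0.004, -1.0]]
contact_force: [-1.9, -0.2, 0.2]
width: 0.0005
finger_force: 0.0
```

Request:
jog_arm(increments=[[0,0,0,0,0,-0.13,1],[0,0,0,0,0,-0.27,1],[0,0,0,0,0,-0.4,1],[0,0,0,0,0,-0.4,1],[0,0,0,0,0,-0.4,1],[0,0,0,0,0,-0.4,1]])

```text
clock: 3.35
ee_pos: [0.4466, -0.0387, 0.0362]
eef_rot: [[0.965, 0.264, 0.002], [0.264, -0.965, -0.001], [0.002, 0.001, -1.0]]
contact_force: [0.3, 0.4, 0.8]
width: 0.0005
finger_force: 0.0
```

```bash
python3 - <<'E'
from h import *
a=snap('scene','s1'); b=arm.snapshot('top')
A=cv2.resize(a[140:265,230:400],(800,588)) 
cv2.imwrite('pics/s1c.png',A[:,:,::-1]); cv2.imwrite('pics/t1c.png',cv2.resize(b[178:303,240:390,::-1],None,fx=5,fy=5,interpolation=cv2.INTER_CUBIC)[:600])
s=arm.get_state(); print(s['ee_pos'],s['contact_force'])
E
```

```text
[ 0.44690917 -0.03850957  0.03656773] [-0.34091804 -0.1514002   0.47202351]
```

View pics/s1c.png

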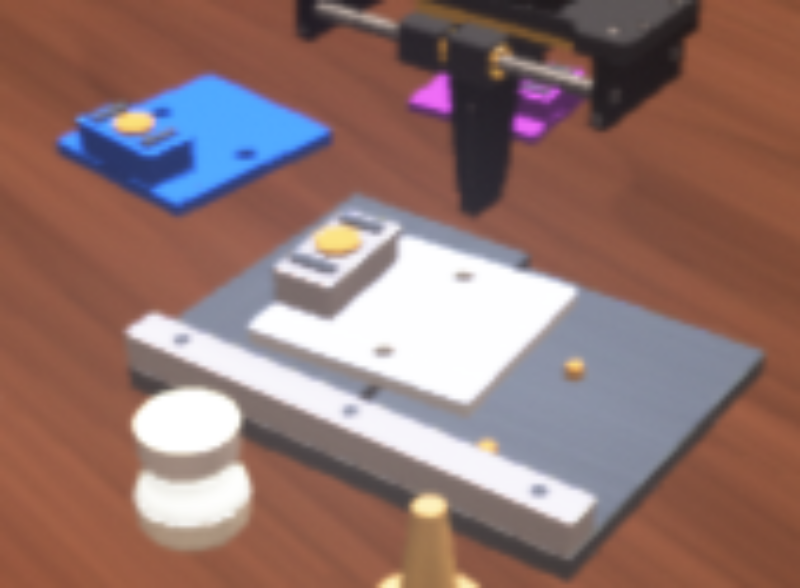

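The finger stands free on the plate's open side (tip at crop pixel 480,205), clear of the plate and fence. Next I'll lower it and push towards the fence.

Request:
jog_arm(increments=[[0,0,0,0,0,-0.05,1],[0,0,0,0,0,-0.093,1],[0,0,0,0,0,-0.093,1],[0,0,0,0.02,0.0055,-0.093,1],[0,0,0,0.04,0.011,-0.093,1],[0,0,0,0.06,0.0165,-0.093,1],[0,0,0,0.075,0.0205,-0.093,1],[0,0,0,0.09,0.0245,-0.093,1],[0,0,0,0.105,0.0285,-0.093,1],[0,0,0,0.12,0.033,-0.093,1],[0,0,0,0.135,0.037,-0.093,1],[0,0,0,0.15,0.041,-0.093,1],[0,0,0,0.165,0.045,-0.093,1],[0,0,0,0.18,0.049,-0.093,1],[0,0,0,0.195,0.053,-0.093,1],[0,0,0,0.205,0.056,-0.093,1],[0,0,0,0.21,0.057,-0.093,1],[0,0,0,0.21,0.057,-0.093,1]])

```text
clock: 4.95
ee_pos: [0.4755, -0.0291, 0.0204]
eef_rot: [[0.964, 0.265, -0.004], [0.265, -0.964, -0.0], [-0.004, -0.001, -1.0]]
contact_force: [-5.6, -0.8, 4.4]
width: 0.0007
finger_force: 2.7
```

```bash
cat >> h.py <<'E'
S=np.array([.51936,.07097]); X=np.array([.9647,.26334]); Y=np.array([-.26334,.9647]); F=np.c_[X,Y]
def st():
    s=arm.get_state(); print(s['clock'],'f-pos mm',((s['ee_pos'][:2]-S)@F*1e3).round(1),s['ee_pos'][2].round(4),'f-force',(s['contact_force'][:2]@F).round(1),s['contact_force'][2].round(1))
E
python3 -c "
from h import *
st()
b=arm.snapshot('top')
cv2.imwrite('pics/t2c.png',cv2.resize(b[178:303,240:390,::-1],None,fx=5,fy=5,interpolation=cv2.INTER_CUBIC)[:600])"
```

```text
4.95 f-pos mm [-68.7 -85. ] 0.0204 f-force [-5.6  0.7] 4.4
```

View pics/t2c.png

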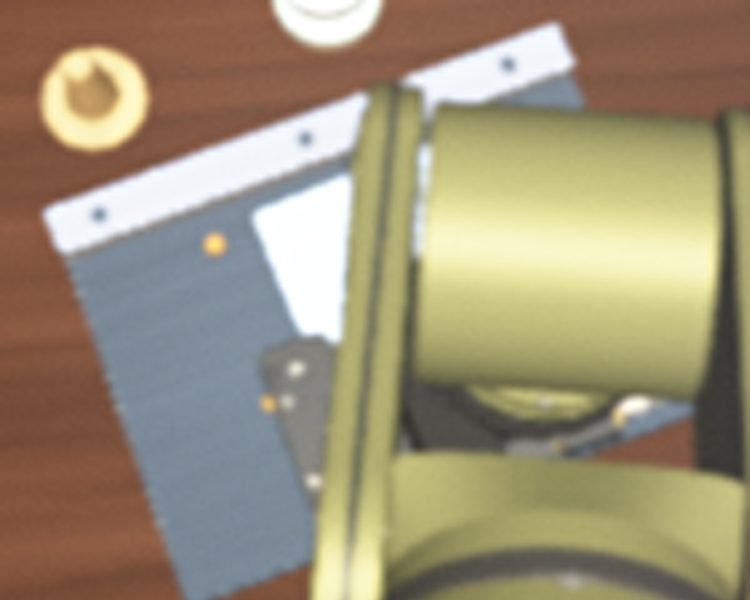

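Request:
jog_arm(increments=[[0,0,0,0.008,0.002,0.008,1],[0,0,0,0.016,0.004,0.01,1],[0,0,0,0.024,0.0065,0.01,1],[0,0,0,0.032,0.009,0.01,1],[0,0,0,0.04,0.011,0.01,1],[0,0,0,0.046,0.0125,0.01,1],[0,0,0,0.046,0.0125,0.01,1]])

```text
clock: 5.58
ee_pos: [0.4839, -0.0272, 0.0221]
eef_rot: [[0.964, 0.265, -0.0], [0.265, -0.964, 0.0], [-0.0, -0.0, -1.0]]
contact_force: [-1.6, -0.4, -1.2]
width: 0.0006
finger_force: 0.8
```

```bash
python3 -c "
from h import *
st()"
```

```text
5.5833 f-pos mm [-60.  -85.4] 0.0221 f-force [-1.7  0. ] -1.2
```

Request:
jog_arm(increments=[[0,0,0,0.004,0.001,0,1],[0,0,0,0.008,0.002,0,1],[0,0,0,0.008,0.002,0,1]])

```text
clock: 5.83
ee_pos: [0.4851, -0.027, 0.0222]
eef_rot: [[0.964, 0.264, 0.0], [0.264, -0.964, 0.0], [0.0, 0.0, -1.0]]
contact_force: [-2.5, 0.5, -1.0]
width: 0.0008
finger_force: 0.8
```

Request:
jog_arm(increments=[[0,0,0,0.004,0.001,0,1],[0,0,0,0.008,0.002,0,1],[0,0,0,0.008,0.002,0,1]])

```text
clock: 6.08
ee_pos: [0.4853, -0.0269, 0.0222]
eef_rot: [[0.964, 0.265, -0.003], [0.265, -0.964, -0.0], [-0.003, -0.0, -1.0]]
contact_force: [-5.5, -1.4, 2.9]
width: 0.0003
finger_force: 2.9
```

```bash
python3 -c "
from h import *
st()"
```

```text
6.0833 f-pos mm [-58.6 -85.4] 0.0222 f-force [-5.6  0.1] 2.9
```

Request:
jog_arm(increments=[[0,0,0,0.005,0.0014,0,1],[0,0,0,0.01,0.0028,0,1],[0,0,0,0.01,0.0028,0,1]])

```text
clock: 6.33
ee_pos: [0.4854, -0.0268, 0.0221]
eef_rot: [[0.964, 0.265, -0.006], [0.265, -0.964, -0.001], [-0.006, -0.001, -1.0]]
contact_force: [-10.9, -2.6, 5.4]
width: 0.0005
finger_force: 5.5
```

Request:
jog_arm(increments=[[0,0,0,-0.05,-0.014,0,1],[0,0,0,-0.15,-0.041,0,1],[0,0,0,-0.15,-0.041,0.2,1],[0,0,0,-0.15,-0.041,0.4,1],[0,0,0,0,-0.3,0.5,1],[0,0,0,0.1,-0.5,0.5,1],[0,0,0,0.35,-0.6,0.5,1],[0,0,0,0.55,-0.6,0.5,1],[0,0,0,0.55,-0.6,0.5,1]])

```text
clock: 7.08
ee_pos: [0.5757, -0.1181, 0.0988]
eef_rot: [[0.965, 0.263, 0.007], [0.263, -0.965, -0.001], [0.007, 0.003, -1.0]]
contact_force: [-0.6, 0.7, 0.4]
width: 0.0002
finger_force: 0.0
```

```bash
python3 -c "
from h import *
st()
b=arm.snapshot('scene')
cv2.imwrite('pics/s3c.png',cv2.resize(b[150:260,240:400,::-1],None,fx=5,fy=5,interpolation=cv2.INTER_CUBIC))"
```

```text
7.0833 f-pos mm [   4.5 -197.2] 0.0988 f-force [-0.4  0.9] 0.4
```

View pics/s3c.png

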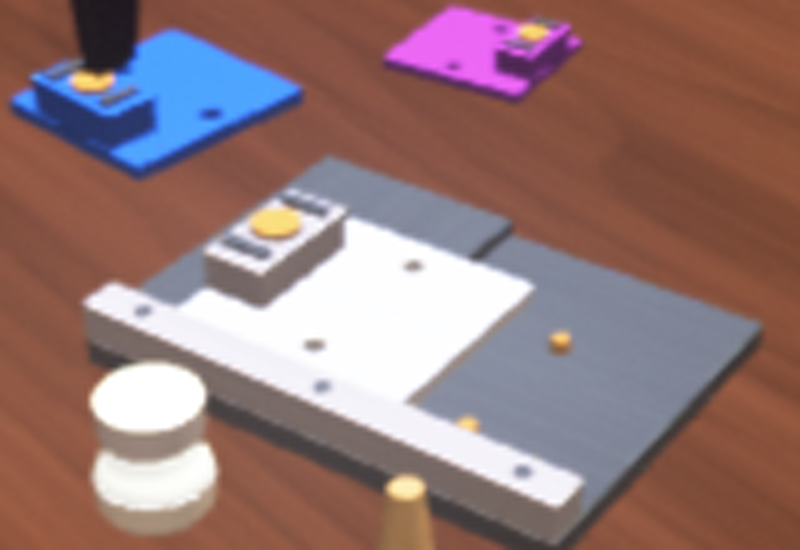

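The plate now lies along the fence, with no gap at its +x edge from (190,300) to (410,400), and the bystanders haven't moved. Next I'll go behind the block.

Request:
jog_arm(increments=[[0,0,0,-0.05,0.1,-0.15,1],[0,0,0,-0.1,0.2,-0.3,1],[0,0,0,-0.116,0.259,-0.42,1],[0,0,0,-0.116,0.259,-0.485,1],[0,0,0,-0.116,0.259,-0.485,1],[0,0,0,-0.116,0.259,-0.485,1]])

```text
clock: 7.63
ee_pos: [0.5528, -0.0776, 0.0248]
eef_rot: [[0.964, 0.265, 0.001], [0.265, -0.964, -0.0], [0.001, 0.0, -1.0]]
contact_force: [0.1, -0.7, 0.8]
width: 0.0007
finger_force: 0.0
```

```bash
python3 -c "
from h import *
st()"
```

```text
7.6333 f-pos mm [  -6.9 -152.1] 0.0248 f-force [-0.1 -0.6] 0.8
```

Request:
jog_arm(increments=[[0,0,0,0.018,0.033,0,1],[0,0,0,0.011,0.058,0,1],[0,0,0,0.004,0.084,0,1],[0,0,0,-0.003,0.11,0,1],[0,0,0,-0.01,0.135,0,1],[0,0,0,-0.017,0.161,0,1],[0,0,0,-0.024,0.187,0,1],[0,0,0,-0.031,0.213,0,1],[0,0,0,-0.038,0.238,0,1],[0,0,0,-0.045,0.264,0,1],[0,0,0,-0.052,0.29,0,1],[0,0,0,-0.059,0.316,0,1],[0,0,0,-0.066,0.341,0,1],[0,0,0,-0.073,0.367,0,1],[0,0,0,-0.08,0.393,0,1],[0,0,0,-0.087,0.419,0,1],[0,0,0,-0.094,0.444,0,1],[0,0,0,-0.1,0.464,0,1],[0,0,0,-0.1,0.464,0,1]])

```text
clock: 9.22
ee_pos: [0.5384, -0.0079, 0.0254]
eef_rot: [[0.964, 0.265, 0.002], [0.265, -0.964, -0.001], [0.001, 0.001, -1.0]]
contact_force: [-0.3, -3.9, 4.0]
width: 0.0006
finger_force: 2.2
```

```bash
python3 -c "
from h import *
st()
b=arm.snapshot('scene')
cv2.imwrite('pics/s4c.png',cv2.resize(b[150:260,240:400,::-1],None,fx=5,fy=5,interpolation=cv2.INTER_CUBIC))"
```

```text
9.2167 f-pos mm [ -2.4 -81.1] 0.0254 f-force [-1.3 -3.6] 4.0
```

View pics/s4c.png

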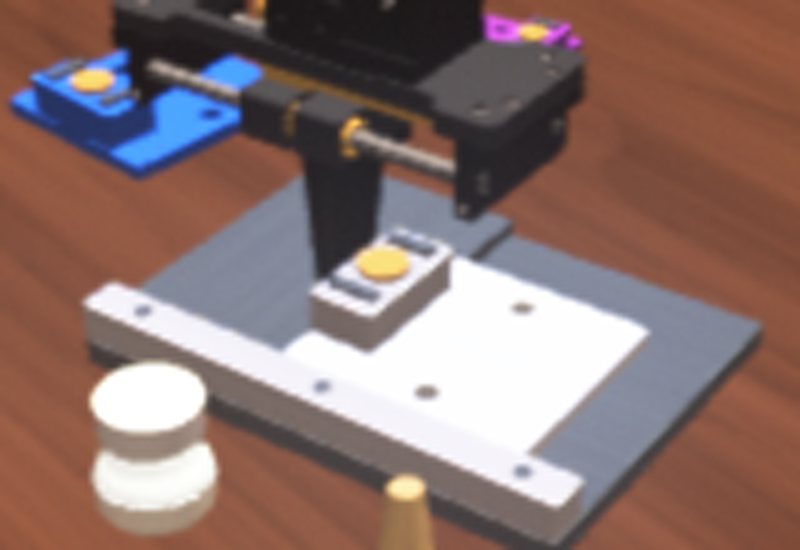

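The plate is still flush with the fence and has its holes about 14 mm short of the pins. I'll finish the push slowly.

Request:
jog_arm(increments=[[0,0,0,-0.003,0.0129,0,1],[0,0,0,-0.007,0.0257,0,1],[0,0,0,-0.01,0.0386,0,1],[0,0,0,-0.014,0.0514,0,1],[0,0,0,-0.017,0.0643,0,1],[0,0,0,-0.018,0.067,0,1],[0,0,0,-0.018,0.067,0,1]])

```text
clock: 9.85
ee_pos: [0.5358, 0.0016, 0.0253]
eef_rot: [[0.964, 0.265, 0.002], [0.265, -0.964, -0.001], [0.001, 0.002, -1.0]]
contact_force: [0.9, -5.4, 4.8]
width: 0.0007
finger_force: 3.2
```

Request:
jog_arm(increments=[[0,0,0,-0.0018,0.0064,0,1],[0,0,0,-0.0035,0.0129,0,1],[0,0,0,-0.0035,0.0129,0,1]])

```text
clock: 10.1
ee_pos: [0.5353, 0.0035, 0.0252]
eef_rot: [[0.964, 0.265, 0.002], [0.265, -0.964, -0.001], [0.001, 0.002, -1.0]]
contact_force: [1.2, -5.8, 4.6]
width: 0.0004
finger_force: 3.2
```

```bash
python3 -c "
from h import *
st()"
```

```text
10.1 f-pos mm [ -2.4 -69.3] 0.0252 f-force [-0.4 -5.9] 4.6
```

Request:
jog_arm(increments=[[0,0,0,-0.0009,0.0032,0,1],[0,0,0,-0.0018,0.0064,0,1],[0,0,0,-0.0018,0.0064,0,1]])

```text
clock: 10.35
ee_pos: [0.5351, 0.0043, 0.0252]
eef_rot: [[0.964, 0.265, 0.002], [0.265, -0.964, -0.002], [0.001, 0.002, -1.0]]
contact_force: [1.8, -6.2, 3.9]
width: 0.0005
finger_force: 3.3
```

Request:
jog_arm(increments=[[0,0,0,-0.0009,0.0032,0,1],[0,0,0,-0.0018,0.0064,0,1],[0,0,0,-0.0018,0.0064,0,1]])

```text
clock: 10.6
ee_pos: [0.5348, 0.0053, 0.0252]
eef_rot: [[0.964, 0.265, 0.002], [0.265, -0.964, -0.001], [0.001, 0.002, -1.0]]
contact_force: [0.4, -7.1, 5.4]
width: 0.0003
finger_force: 3.3
```

Request:
jog_arm(increments=[[0,0,0,-0.0009,0.0032,0,1],[0,0,0,-0.0018,0.0064,0,1],[0,0,0,-0.0018,0.0064,0,1]])

```text
clock: 10.85
ee_pos: [0.5345, 0.0064, 0.0252]
eef_rot: [[0.964, 0.265, 0.002], [0.265, -0.964, -0.001], [0.001, 0.002, -1.0]]
contact_force: [1.2, -5.2, 4.6]
width: 0.0007
finger_force: 3.2
```

```bash
python3 -c "
from h import *
st()"
```

```text
10.85 f-pos mm [ -2.4 -66.3] 0.0252 f-force [-0.3 -5.3] 4.6
```

Request:
jog_arm(increments=[[0,0,0,-0.0009,0.0032,0,1],[0,0,0,-0.0018,0.0064,0,1],[0,0,0,-0.0018,0.0064,0,1]])

```text
clock: 11.1
ee_pos: [0.5327, 0.0086, 0.0238]
eef_rot: [[0.965, 0.264, -0.002], [0.264, -0.965, 0.001], [-0.001, -0.002, -1.0]]
contact_force: [0.6, 0.4, 1.5]
width: 0.0004
finger_force: 0.4
```

```bash
python3 -c "
from h import *
st()
b=arm.snapshot('scene')
cv2.imwrite('pics/s5c.png',cv2.resize(b[150:260,240:400,::-1],None,fx=5,fy=5,interpolation=cv2.INTER_CUBIC))"
```

```text
11.1 f-pos mm [ -3.5 -63.7] 0.0238 f-force [0.7 0.2] 1.5
```

View pics/s5c.png

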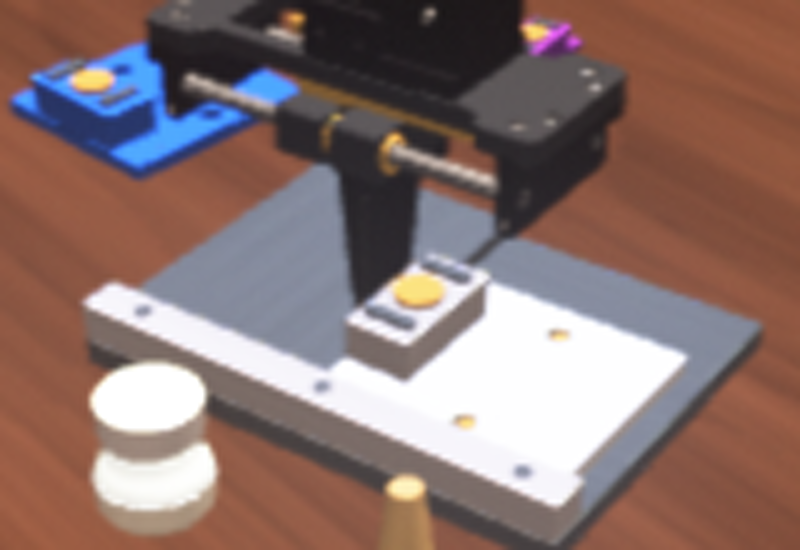

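The force fell to zero, and the brass pins now show in both holes at (558,335) and (465,421), so it appears to have dropped. I'll back off and check.

Request:
jog_arm(increments=[[0,0,0,-0.0,-0.03,0,1],[0,0,0,0.035,-0.13,0,1],[0,0,0,0.07,-0.25,0,1],[0,0,0,0.1,-0.4,0.25,1],[0,0,0,0.1,-0.6,0.5,1],[0,0,0,0.1,-0.8,0.7,1],[0,0,0,0.1,-1,0.9,1],[0,0,0,0.1,-1,0.9,1]])

```text
clock: 11.82
ee_pos: [0.551, -0.146, 0.1653]
eef_rot: [[0.965, 0.262, 0.008], [0.262, -0.965, -0.004], [0.007, 0.006, -1.0]]
contact_force: [-0.7, -0.8, 0.7]
width: 0.0005
finger_force: 0.0
```

Request:
jog_arm(increments=[[0,0,0,0,-0.25,0,1],[0,0,0,0,-0.5,0,1],[0,0,0,0,-0.75,0,1],[0,0,0,0,-1,0,1],[0,0,0,0,-1,0,1],[0,0,0,0,-1,0,1]])

```text
clock: 12.32
ee_pos: [0.5476, -0.2927, 0.1578]
eef_rot: [[0.965, 0.262, -0.002], [0.262, -0.965, 0.002], [-0.001, -0.003, -1.0]]
contact_force: [0.9, 0.1, -0.1]
width: 0.0007
finger_force: 0.0
```

```bash
python3 -c "
from h import *
st()
a=arm.snapshot('scene');b=arm.snapshot('top')
r=lambda m,w:cv2.resize(m[:,:,::-1],w,interpolation=cv2.INTER_CUBIC)
cv2.imwrite('pics/f.png',np.hstack([r(a[170:260,300:400],(400,360)),r(b[185:285,240:340],(400,360))]))
for n in ('jar','cone','bezel'):
  print(n,[np.round(d['xyz'],3) for d in arm.spot_point('top',n)[:1]])"
```

```text
12.3167 f-pos mm [ -68.5 -358.3] 0.1578 f-force [ 0.9 -0.2] -0.1
jar [array([0.658, 0.035, 0.   ])]
cone [array([0.623, 0.132, 0.002])]
bezel [array([0.437, 0.21 , 0.004])]
```

View pics/f.png

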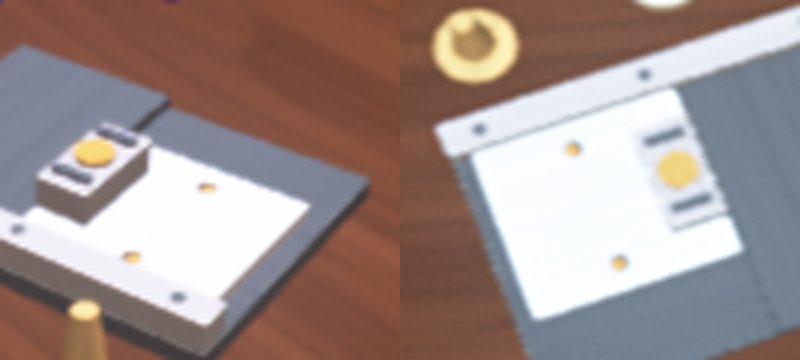

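Both pins are visible in the holes in both views, at (207,188) and (132,257) on the left and at (573,149) and (620,263) on the right. I'll check the height numerically: seated means the plate top is at 20 mm, not about 26 mm.

```bash
python3 -c "
from h import *
obs={'scene nose -x':('scene',(-50,55),(377.1,221.3)),'top nose -x':('top',(-50,55),(272.8,273.5)),'top tail -x':('top',(-50,-55),(325.1,254.0)),'top nose +x':('top',(50,55),(257.1,226.2))}
for k,(c,p,o) in obs.items():
  for z in (.020,.0265):
    print(k,z,proj(c,np.r_[S+F@(np.array(p)/1e3),z])[0].round(1),'obs',o)
def tri(us,ut):
  L=[]
  for c,u in (('scene',us),('top',ut)):
    a,b=back(c,u,0)[0],back(c,u,.1)[0]; L.append((a,(b-a)/.1))
  M=np.c_[L[0][1],-L[1][1]]; t=np.linalg.lstsq(M,L[1][0]-L[0][0],rcond=None)[0]
  return (L[0][0]+L[0][1]*t[0]+L[1][0]+L[1][1]*t[1])/2
s=lambda x,y:(300+x/4-.4,170+y/4-.4)
t=lambda x,y:(240+(x-400)/4-.4,185+y/3.6-.4)
for n,a,b in (('nose corner',s(310,207),t(533,320)),('brass blank top',s(95,152),t(677,169)),('hole-x',s(207,188),t(620,263)),('hole+x',s(132,257),t(573,149))):
  w=tri(a,b); print(n,((w[:2]-S)@F*1e3).round(1),(w[2]*1e3).round(1))
for a,b in ((s(95,152),t(677,169)),):pass
# reference: blank top before moving, on shelf (expect 51)
print('before',tri((240+275/5-.4,150+222/5-.4),(240+385/5,178+231/5))[2] if 0 else '')
"
```

```text
scene nose -x 0.02 [377.3 220.1] obs (377.1, 221.3)
scene nose -x 0.0265 [377.6 217.4] obs (377.1, 221.3)
top nose -x 0.02 [273.1 273.7] obs (272.8, 273.5)
top nose -x 0.0265 [272.8 273.3] obs (272.8, 273.5)
top tail -x 0.02 [324.4 254.3] obs (325.1, 254.0)
top tail -x 0.0265 [324.4 253.8] obs (325.1, 254.0)
top nose +x 0.02 [257.1 227.9] obs (257.1, 226.2)
top nose +x 0.0265 [256.7 227.3] obs (257.1, 226.2)
nose corner [-49.1  55.4] 17.5
brass blank top [  1.  -40.9] 41.3
hole-x [-34.6   3.9] 16.8
hole+x [35.7  4.2] 17.1
before
```

```bash
python3 -c "
from plant import arm
print(arm.close_job())"
```

```text
the job is handed in; nothing more can be done
None
```

The plate sits down over both fixture pins, by camera measurement. I only pushed it with the closed fingertips (up to about 11 N). The jar, cone and ring are where they stood, and the job was handed in at about 12.5 s on the robot's clock.

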